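# Ease the full ribbon reel down on the counter display wheel

### The arm

A 6-joint arm with a two-finger parallel gripper is mounted at the origin on the work surface. World frame = base frame: x ahead of the robot, y to its left, z up, the work surface at z = 0. Lengths are in mm, angles in rad, forces in N, time in s.
With the tool pointing down it reaches from about 275 to 1000 mm from the base axis. Payload 8.4 kg.
Tool frame: the origin (TCP) lies midway between the tips of the shut fingers; the grasp point (between the pads) lies 19 mm behind it; z points along the fingers, y is the direction in which the jaws open and shut (so a half turn about z gives the same grasp; the last joint's range is limited). The gripper opens to 85 mm and grips with 20 to 120 N. Pads are 22 mm wide; open, the fingers measure 114 mm over their backs; the gripper's body (76 mm by 85 mm) begins 54 mm behind the grasp point. The pads swing forward as they close: fully open they stand 13 mm farther back than shut.
Start: joints at [1.183, 0.353, 1.633, -0, 1.155, -0.002], TCP at [235.187, 579.064, 231.281] pointing down, gripper open.
Joint ranges: [-2.63, 2.63], [-0.92, 2.1], [0.06, 2.66], [-1.3, 4.44], [0, 2.69], [-3.02, 3.02]. Speed limits (rad/s): [2.22, 2.22, 2.79, 3.14, 3.14, 3.14].

### API

Orientations are given as [roll, pitch, yaw] about the fixed x, y, z axes, in that order (R = Rz(yaw) Ry(pitch) Rx(roll)).
In Python, from rig import * gives the robot as it stands.
- The arm moves only by the tool play_rows, never from a script. Its argument "moves" is a list of rows, each a list of 3 entries, a list of its own where there are three numbers: the shift along the tool's x, y, z in m, then the turn, a rotation vector about the tool's x, y, z in rad, then the opening in per cent of the stroke, from 0 (shut) to 100 (fully open). In form: [[[x, y, z], [rx, ry, rz], fingers], ...]. A call has 1 to 20 rows; each row shifts and turns the commanded pose from where the row before left it, along the tool's axes as they then stand; what a row does not reach is not made up. A row lasts 1/10 s, in which the tool goes at most 50 mm and 8.59 degrees, less where a joint would pass 70% of its speed; a pose out of reach is approached as far as the arm can. A call is refused whole if a number of a shift passes 0.05 or a number of a turn 0.15, either way. A call with a gripper value outside its range is refused whole. The fingers move at their own pace and stop on an object; "squeeze" is the grip in N (left out, the last holds). Time passes only in rows, so rows that do not move let the fingers close. It gives the time, the measured TCP pose, the force and the opening at its end, in the units of the state.
- sense(): the state, without advancing time (a new reading comes with each control period).
- grab_frame(name): name is "scene" or "top"; returns a dict with "pixels" (420x560x3 uint8, red, green, blue), "intrinsics" (3x3 intrinsics, pixels), "R" (3x3) and "t" (3): a world point X has camera coordinates R X + t. Camera axes: x right, y down, z forward; pixel columns grow to the right and rows downward; lengths in mm; the calibration is good to about 2 mm. A picture is of the moment at which its call begins. There is no depth.
- sign_off(): hands the job in, once; it reports no verdict.
The state is a dict: "clock": time; "qpos": joint angles; "qvel": joint speeds; "joint_efforts": joint torques, N m; "eef_pos": TCP position; "tcp_rot": TCP orientation; "contact_force": force on the tool from outside, world axes, zero at the start; "wrist_torque": the same for the moment, N m; "opening": opening from 0.0 (shut) to 1.0 (fully open).
Only numpy, scipy, OpenCV 4.12 (cv2) and the standard library are available. Lean on these libraries where they do the work, as an engineer would, in place of code of your own. Each camera call takes 0.05 s, during which the arm holds its last target. There are 200 camera calls.

### The job

A full, heavy ribbon reel stands at the top of the upright display wheel: take the sprung felt presser by its handle, set its pad on top of the wavy rim, draw the wheel over towards the robot, and then use the pad as a brake to ease the reel slowly down until it is level with the axle on the robot's side. All the way keep the pad pressed on the rim directly over the axle, never letting it come off, never pressing with more than about 15 newtons and never letting the wheel run away; touch the wheel only with the pad and leave the other things where they are. Finish holding: the program ends with the presser in the gripper and its pad still pressed on the rim, keeping the reel at rest level with the axle.

Things in the scene. Friction and masses are not known exactly. Their poses are not given: they have to be found in the camera images.
- wheel (a joint): Angle (rad) of the upright steel display wheel on its level axle. 0: reel straight above the axle; grows as the wheel's top moves to the stand's front (-x, robot side) and the reel comes down that side; 1.57: reel level with the axle. Stops at -0.3 and 2.3. Inertia about 0.014 kg m2, bearing damping 0.2 N m s/rad, dry friction 0.03 N m: it stands still near the top and runs away once well over.
- axle (a point): Centre of the wheel's axle, 135 mm above the table, in the plane of the rim. Axes are the fixed wooden stand's: x from its front (robot side) to its back, y along the axle, z up. Base board 240 x 220 x 14 mm; an upright 50 x 16 mm, 149 mm high, on either side, 92 mm from the rim's plane.
- rim_top (a point): Fixed point 110 mm straight above the axle, the mean height of the rim's top. The rim is a ring of 20 mm steel tube with three shallow waves: when the wheel stands at angle a, its outside straight above the axle lies 110 + 4 cos(3 a) mm from it. The pad's friction on the rim is about 0.6 times its contact force (20 percent more or less).
- reel_mid (a point): Centre of the full ribbon reel, 72 mm diameter, 44 mm wide, 0.85 kg (15 percent more or less), turning on a peg of the wheel 65 mm from the axle, its centre 42 mm to the -y side of the rim's plane. It unbalances the wheel by about 0.54 N m times the sine of the wheel's angle.
- presser: Hand tool, about 0.15 kg, standing upright on its pad: a wooden handle block 46 mm (x) x 30 mm (y) x 70 mm high, with a sprung felt-faced foot plate of 80 mm (x) x 50 mm (y) below it. Origin at the centre of the handle block's underside, 62 mm above the pad's underside when the foot is fully out; z up along the handle. Grip the block across y, 35 to 50 mm above the origin.
- presser_foot (a joint): How far (m) the presser's foot is pushed in towards the handle: 0 fully out, 0.045 fully in. The pad's contact force is about 1.7 N + 280 N/m times this value, with 6 N s/m damping.
- pad (a point): Centre of the underside of the presser's felt pad; axes as those of the presser (long side 80 mm along x). Keep it within 50 mm of straight above the axle while braking.
- cone: Bystander: cone of thread, 68 mm diameter, 115 mm high; origin at its underside.
- jar: Bystander: glass jar, 70 mm diameter, 100 mm high; origin at its underside.
- spool1: Bystander: thread spool, 56 mm diameter, 50 mm high; origin at its underside.
- spool2: Bystander: thread spool, 56 mm diameter, 50 mm high; origin at its underside.
- tape_roll: Bystander: flat roll of webbing, 90 mm diameter, 25 mm high; origin at its underside.

How it is judged (in metres and radians):
On the way, in this order (a step that is already met when the one before it is completed fails the run):
1. the held pad rests on the rim while the reel is still near the top (value of joint wheel below 0.3 rad and contact force between presser_foot and wheel between 1 and 20 N and contact force between the fingers and presser above 1 N), for 0.2 s.
2. the reel is on its way down, a third to two thirds of the way, under the pad (value of joint wheel between 0.55 and 1.1 rad and contact force between presser_foot and wheel between 1 and 20 N and contact force between the fingers and presser above 1 N), for 0.3 s.
3. the pad keeps the reel at rest level with the axle (value of joint wheel between 1.42 and 1.72 rad and velocity of joint wheel between -0.1 and 0.1 rad/s and contact force between presser_foot and wheel between 1 and 20 N and contact force between the fingers and presser above 1 N), for 2 s.
At the end, for the whole second after the job is handed in: Through the last second the wheel is at 1.57 +- 0.15 rad and turns slower than 0.1 rad/s, the pad, held in the gripper and within 50 mm of straight above the axle, presses on the rim with 1 to 20 N (all of step 3 and x of pad in the frame of axle between -0.05 and 0.05 m and height (world z) of pad above 0.2 m); the arm keeps its last pose, push and grip.
It fails at once if the wheel runs away (faster than 0.9 rad/s) (velocity of joint wheel above 0.9 rad/s or velocity of joint wheel below -0.9 rad/s).
It fails at once if the pad presses harder than 20 N (contact force between presser_foot and wheel above 20 N).
It fails at once if on the way down the pad comes off the rim or leaves its place over the axle (value of joint wheel above 0.4 rad and (contact force between presser_foot and wheel below 0.3 N or x of pad in the frame of axle above 0.05 m or x of pad in the frame of axle below -0.05 m)).
It fails at once if the wheel or its reel is touched with something other than the pad (contact force between any of the arm, the fingers, presser_c0 and wheel above 1 N).
It fails at once if a bystander is moved (distance of any of cone, jar, spool1, spool2, tape_roll from where it was at the start of the episode above 0.03 m).
It also fails if it takes over 58 s, if anything falls off the work surface, if the arm or the gripper's body presses on something with over 40 N, if the wrist force passes 120 N, or if a joint passes its speed limit or range.

## Working session

There is one attempt and no reset: what is moved stays moved. The work goes in short steps, Python scripts to look and compute and a tool call to move; the robot and the scene stay as the last step left them, time stands still between calls to the robot, and variables do not carry over. Pictures are saved under pics/ and viewed, about 8 in all and at most 12, crops included, and the job is handed in when it is done.

Besides the shell and the picture viewer there is one more tool, called after "Call:" by a JSON object that holds its "name" and its "arguments". play_rows: Moves the arm, as the interface text tells. Its arguments: {"type":"object","properties":{"moves":{"type":"array"},"squeeze":{"type":"number"}},"required":["moves"]}

```bash
mkdir -p pics; python3 - <<'E'
from rig import *
import cv2,numpy as np
print(sense())
for n in("scene","top"):
    f=grab_frame(n); cv2.imwrite(f"pics/{n}0.png",cv2.resize(f["pixels"][:,:,::-1],(800,600),interpolation=cv2.INTER_CUBIC))
    np.savez(f"{n}.npz",K=f["intrinsics"],R=f["R"],t=f["t"]); print(f["intrinsics"],f["R"],f["t"])
E
```

```text
{'clock': 0.0, 'qpos': array([ 1.18259374e+00,  3.53634565e-01,  1.63410565e+00, -1.95306203e-05,
        1.15522520e+00, -2.39773281e-03]), 'qvel': array([-0.00038106,  0.00051561,  0.00034491, -0.00117265,  0.00080623,
        0.00050665]), 'joint_efforts': array([-7.25677619e-04, -6.05257559e+01, -3.42061293e+01,  7.69554072e-05,
        9.36441851e-03,  5.30741795e-05]), 'eef_pos': array([235.01818366, 578.62589829, 230.58236128]), 'tcp_rot': array([-3.14021985e+00,  1.45658735e-05,  2.75579571e+00]), 'contact_force': array([-0.55264059,  0.63676978,  0.19563759]), 'wrist_torque': array([-0.00058812,  0.01468463, -0.03629909]), 'opening': 1.0001548400139133}
[[460.85584577   0.         276.01673678]
 [  0.         460.85584577 210.1315649 ]
 [  0.           0.           1.        ]] [[ 0.64273609  0.76608448 -0.0022118 ]
 [ 0.66397626 -0.55850395 -0.49720103]
 [-0.3821333   0.31810046 -0.86763255]] [-362.97029572 -291.57299818 1643.37905076]
[[382.58656739   0.         284.90347612]
 [  0.         382.58656739 209.10725951]
 [  0.           0.           1.        ]] [[-0.00583439 -0.99983742  0.01706167]
 [-0.9811647   0.00242929 -0.19315781]
 [ 0.19308496 -0.01786726 -0.98101935]] [   5.72725294  571.53409995 1264.07185154]
```

View pics/scene0.png

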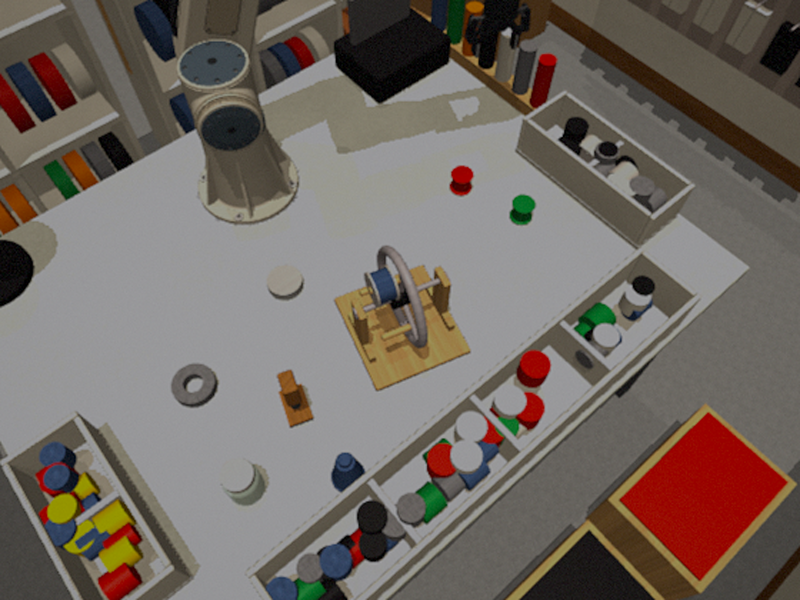

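View pics/top0.png

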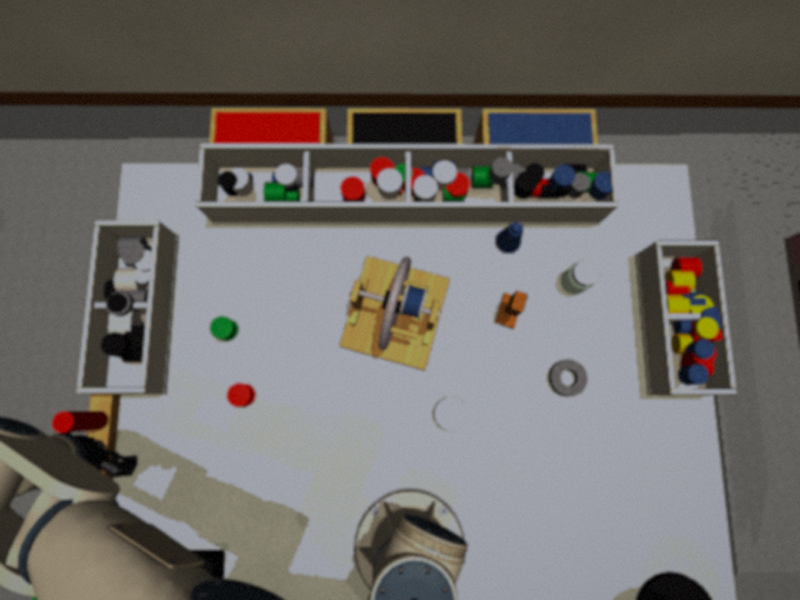

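The scene view shows the stand at about (400,320) and the presser at (293,400). The top view shows the stand at (395,312) and the presser at (512,310), with the reel on the -y side. Next I'll enlarge both.

```bash
python3 - <<'E'
from rig import *
import cv2
for n,(x,y,w,h) in {"scene":(185,160,155,145),"top":(232,172,150,90)}.items():
    im=grab_frame(n)["pixels"][y:y+h,x:x+w,::-1]; s=5 if n=="top" else 4
    im=cv2.convertScaleAbs(cv2.resize(im,None,fx=s,fy=s,interpolation=cv2.INTER_CUBIC),alpha=1.3)
    for k in range(0,w,10):
        cv2.putText(im,str(x+k),(k*s,9),0,.33,(0,0,255),1); im[::4,k*s]=(0,0,255)
    for k in range(0,h,10):
        cv2.putText(im,str(y+k),(0,k*s+9),0,.33,(0,0,255),1); im[k*s,::4]=(0,0,255)
    cv2.imwrite(f"pics/{n}1.png",im)
E
```

```text
(no output)
```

View pics/scene1.png

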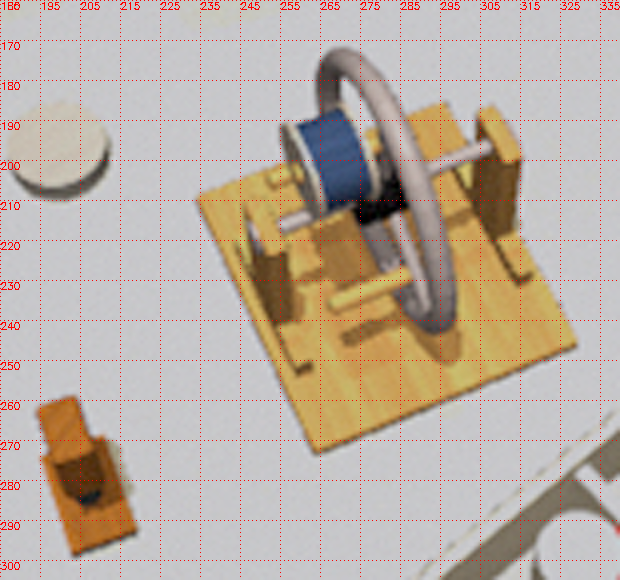

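View pics/top1.png

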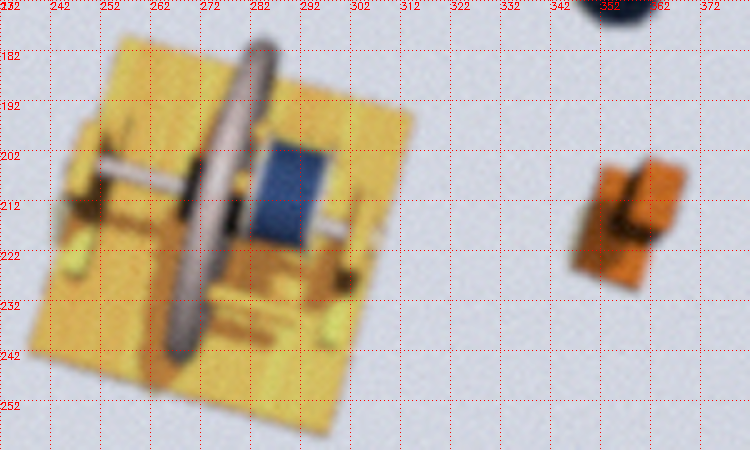

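```bash
cat > h.py <<'E'
import numpy as np
from scipy.optimize import least_squares
C={n:np.load(n+".npz") for n in("scene","top")}
def proj(n,X):
    c=C[n]; p=(c["K"]@(c["R"]@np.asarray(X,float).T+c["t"][:,None])); return (p[:2]/p[2]).T
crop={"scene":lambda u,v:(185+u/4,160+v/4),"top":lambda u,v:(232+u/5,172+v/5)}
def fit(obs,p0):
    # obs: (view, localxyz, crop uv)
    def r(p):
        c,s=np.cos(p[2]),np.sin(p[2]); o=[]
        for n,l,uv in obs:
            X=[[p[0]+c*l[0]-s*l[1],p[1]+s*l[0]+c*l[1],l[2]]]; o.append(proj(n,X)[0]-crop[n](*uv))
        return np.ravel(o)
    q=least_squares(r,p0,loss="soft_l1"); print(q.x.round(3),"res px",r(q.x).reshape(-1,2).round(1).tolist()); return q.x
E
python3 - <<'E'
from h import *
B=[("top",(120,110,14),(125,36)),("top",(120,-110,14),(413,114)),("top",(-120,-110,14),(328,437)),("top",(-120,110,14),(30,352)),
("scene",(-120,-110,14),(197,198)),("scene",(-120,110,14),(443,102)),("scene",(120,110,14),(577,346)),("scene",(120,-110,14),(316,454))]
w=fit(B,[600,0,0]); fit(B[:4],w);fit(B[4:],w)
h=132
P=[("top",(23,15,h),(650,157)),("top",(23,-15,h),(687,170)),("top",(-23,-15,h),(665,244)),("top",(-23,15,h),(630,228)),
("scene",(-23,-15,h),(38,408)),("scene",(-23,15,h),(75,396)),
("scene",(40,-25,0),(75,556)),("scene",(40,25,0),(137,533))]
p=fit(P,[600,-300,-.2]); fit(P[:4],p)
from scipy.spatial.transform import Rotation as R
def rel(x,y,yaw): pass
print("wheel rim pix top", proj("top",[[w[0],w[1],245]]))
E
```

```text
[ 5.50189e+02  2.98430e+01 -2.76000e-01] res px [[-0.1, -1.5], [1.2, -1.0], [0.8, -0.9], [-0.3, -0.9], [-1.1, -1.1], [0.0, -1.1], [0.5, -1.5], [-0.8, -0.6]]
[ 5.46427e+02  3.12210e+01 -2.76000e-01] res px [[-0.5, -0.5], [0.8, -0.0], [0.4, 0.2], [-0.7, 0.2]]
[ 5.53708e+02  2.83280e+01 -2.77000e-01] res px [[-0.8, -0.2], [0.4, -0.1], [0.9, -0.4], [-0.5, 0.5]]
[ 5.51373e+02 -2.52281e+02 -3.32000e-01] res px [[-0.6, -0.9], [0.8, -0.6], [1.3, -2.3], [-0.6, -2.0], [-1.5, -1.6], [-0.1, -2.3], [-0.8, -0.3], [0.2, -0.5]]
[ 5.46537e+02 -2.51340e+02 -3.28000e-01] res px [[-0.8, 0.5], [0.6, 0.8], [1.1, -0.8], [-0.8, -0.5]]
wheel rim pix top [[277.06470854 203.84195457]]
```

Call:
{"name": "play_rows", "arguments": {"moves": [[[0, 0, -0.03], [0, 0, -0.055], 100], [[0, 0, -0.03], [0, 0, 0], 100], [[0, 0, -0.03], [0, 0, 0], 100], [[0, 0, -0.03], [0, 0, 0], 100], [[-0.0228, -0.0273, -0.03], [0, 0, 0], 100], [[-0.0228, -0.0273, 0], [0, 0, 0], 100], [[-0.0228, -0.0273, 0], [0, 0, 0], 100], [[-0.0228, -0.0273, 0], [0, 0, 0], 100], [[-0.0228, -0.0273, 0], [0, 0, 0], 100], [[-0.0228, -0.0273, 0], [0, 0, 0], 100], [[-0.0228, -0.0273, 0], [0, 0, 0], 100], [[-0.0228, -0.0273, 0], [0, 0, 0], 100], [[-0.0228, -0.0273, 0], [0, 0, 0], 100], [[-0.0228, -0.0273, 0], [0, 0, 0], 100], [[-0.0228, -0.0273, 0], [0, 0, 0], 100], [[-0.0228, -0.0273, 0], [0, 0, 0], 100], [[-0.0228, -0.0273, 0], [0, 0, 0], 100], [[-0.0228, -0.0273, 0], [0, 0, 0], 100], [[-0.0228, -0.0273, 0], [0, 0, 0], 100], [[-0.0228, -0.0273, 0], [0, 0, 0], 100]], "squeeze": 120}}

```text
clock: 2.2
eef_pos: [438.5, 46.0, 381.3]
tcp_rot: [3.141, 0.0, 2.811]
contact_force: [0.3, 0.9, -0.3]
opening: 0.996
```

Call:
{"name": "play_rows", "arguments": {"moves": [[[-0.0228, -0.0273, 0], [0, 0, 0], 100], [[-0.0228, -0.0273, 0], [0, 0, 0], 100], [[-0.0228, -0.0273, 0], [0, 0, 0], 100], [[-0.0228, -0.0273, 0], [0, 0, 0], 100], [[-0.0228, -0.0273, 0.03], [0, 0, 0], 100], [[-0.0228, -0.0273, 0.03], [0, 0, 0], 100], [[-0.0228, -0.0273, 0.03], [0, 0, 0], 100], [[-0.0228, -0.0273, 0.03], [0, 0, 0], 100], [[-0.0228, -0.0273, 0.03], [0, 0, 0], 100], [[0, 0, 0], [0, 0, 0], 100], [[0, 0, 0], [0, 0, 0], 100]]}}

```text
clock: 3.3
eef_pos: [552.0, -251.8, 230.1]
tcp_rot: [3.141, -0.003, 2.809]
contact_force: [0.0, 1.1, 0.0]
opening: 1.0
```

Call:
{"name": "play_rows", "arguments": {"moves": [[[0, 0, 0.024], [0, 0, 0], 100], [[0, 0, 0.024], [0, 0, 0], 100], [[0, 0, 0.024], [0, 0, 0], 100], [[0, 0, 0.024], [0, 0, 0], 100], [[0, 0, 0.024], [0, 0, 0], 100], [[0, 0, 0.024], [0, 0, 0], 100], [[0, 0, 0], [0, 0, 0], 100]]}}

```text
clock: 4.0
eef_pos: [551.3, -249.9, 86.0]
tcp_rot: [3.141, -0.003, 2.812]
contact_force: [-1.0, 0.3, -0.4]
opening: 0.997
```

```bash
python3 - <<'E'
from rig import *
import cv2,numpy as np
o=[]
for n,(x,y,w,h) in {"scene":(165,235,80,80),"top":(325,175,80,80)}.items():
    o.append(cv2.convertScaleAbs(cv2.resize(grab_frame(n)["pixels"][y:y+h,x:x+w,::-1],None,fx=5,fy=5,interpolation=cv2.INTER_CUBIC),alpha=1.3))
cv2.imwrite("pics/g2.png",np.hstack(o)); print(sense()["contact_force"])
E
```

```text
[ 0.63076279 -0.90503851  0.23617109]
```

View pics/g2.png

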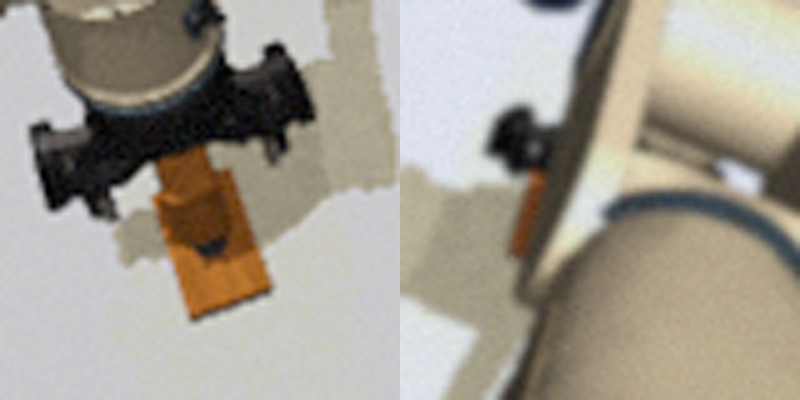

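The scene half shows the handle centred between the open fingers, at crop (185,170). Now I'll close the gripper and lift.

Call:
{"name": "play_rows", "arguments": {"moves": [[[0, 0, 0], [0, 0, 0], 60], [[0, 0, 0], [0, 0, 0], 40], [[0, 0, 0], [0, 0, 0], 20], [[0, 0, 0], [0, 0, 0], 0], [[0, 0, 0], [0, 0, 0], 0], [[0, 0, 0], [0, 0, 0], 0], [[0, 0, 0], [0, 0, 0], 0], [[0, 0, 0], [0, 0, 0], 0]], "squeeze": 120}}

```text
clock: 4.9
eef_pos: [552.8, -251.7, 87.3]
tcp_rot: [-3.141, 0.0, 2.811]
contact_force: [1.1, -1.3, 0.8]
opening: 0.338
```

Call:
{"name": "play_rows", "arguments": {"moves": [[[0, 0, -0.02], [0, 0, -0.055], 0], [[0, 0, -0.03], [0, 0, 0], 0], [[0, 0, -0.04], [0, 0, 0], 0], [[0, 0, -0.04], [0, 0, 0], 0], [[0, 0, -0.04], [0, 0, 0], 0], [[0, 0, -0.04], [0, 0, 0], 0], [[0, 0, -0.04], [0, 0, 0], 0], [[0, 0, -0.04], [0, 0, 0], 0], [[0, 0, 0], [0, 0, 0], 0], [[0, 0, 0], [0, 0, 0], 0], [[0, 0, 0], [0, 0, 0], 0]]}}

```text
clock: 6.0
eef_pos: [551.8, -251.2, 375.4]
tcp_rot: [3.141, -0.003, 2.866]
contact_force: [-0.3, -0.1, -1.0]
opening: 0.335
```

```bash
python3 - <<'E'
from rig import *
import cv2,numpy as np
s=sense();print(s["eef_pos"],s["tcp_rot"],s["contact_force"],s["opening"])
o=[]
for n,(x,y,w,h) in {"scene":(130,140,80,100),"top":(320,150,80,100)}.items():
    x,y=max(x,0),max(y,0)
    o.append(cv2.convertScaleAbs(cv2.resize(grab_frame(n)["pixels"][y:y+h,x:x+w,::-1],None,fx=5,fy=5,interpolation=cv2.INTER_CUBIC),alpha=1.3))
cv2.imwrite("pics/g3.png",np.hstack(o))
E
```

```text
[ 551.75725083 -251.1927748   375.35494615] [ 3.14115459e+00 -3.12907393e-03  2.86580579e+00] [-0.3067934  -0.12594094 -0.9522761 ] 0.3349203446941111
```

View pics/g3.png

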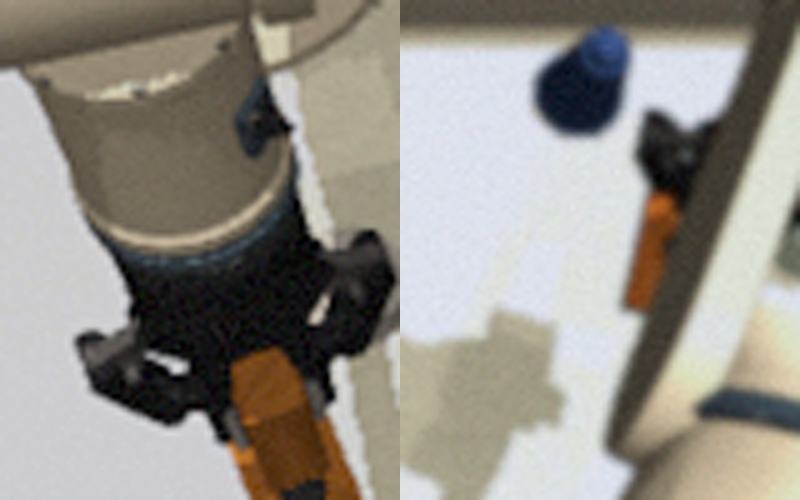

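The presser is held upright. I'll carry it over the wheel, offset 40 mm to the back.

Call:
{"name": "play_rows", "arguments": {"moves": [[[0.0042, 0.03, 0], [0, 0, 0], 0], [[0.0042, 0.03, 0], [0, 0, 0], 0], [[0.0042, 0.03, 0], [0, 0, 0], 0], [[0.0042, 0.03, 0], [0, 0, 0], 0], [[0.0042, 0.03, 0], [0, 0, 0], 0], [[0.0042, 0.03, 0], [0, 0, 0], 0], [[0.0042, 0.03, 0], [0, 0, 0], 0], [[0.0042, 0.03, 0], [0, 0, 0], 0], [[0.0042, 0.03, 0], [0, 0, 0], 0], [[0, 0, 0.015], [0, 0, 0], 0], [[0, 0, 0.015], [0, 0, 0], 0], [[0, 0, 0], [0, 0, 0], 0], [[0, 0, 0], [0, 0, 0], 0]]}}

```text
clock: 7.4
eef_pos: [589.2, 17.6, 346.3]
tcp_rot: [-3.141, -0.002, 2.865]
contact_force: [-0.4, 0.0, -0.7]
opening: 0.337
```

```bash
cat > look.py <<'E'
from rig import *
import cv2,numpy as np,sys
from h import proj
s=sense();print(s["clock"],s["eef_pos"],s["tcp_rot"],s["contact_force"],s["wrist_torque"])
o=[]
for n,(x,y,w,h) in {"scene":(200,130,130,150),"top":(230,160,130,150)}.items():
    im=grab_frame(n)["pixels"][y:y+h,x:x+w,::-1]
    o.append(cv2.convertScaleAbs(cv2.resize(im,None,fx=3,fy=3,interpolation=cv2.INTER_CUBIC),alpha=1.3))
cv2.imwrite(sys.argv[1],np.hstack(o))
E
python3 look.py pics/w4.png
```

```text
7.4 [589.24140455  17.56721641 346.26625958] [-3.14071320e+00 -1.94522876e-03  2.86473874e+00] [-0.37521309  0.01880168 -0.71560313] [ 0.00836615 -0.00416004 -0.07426967]
```

View pics/w4.png

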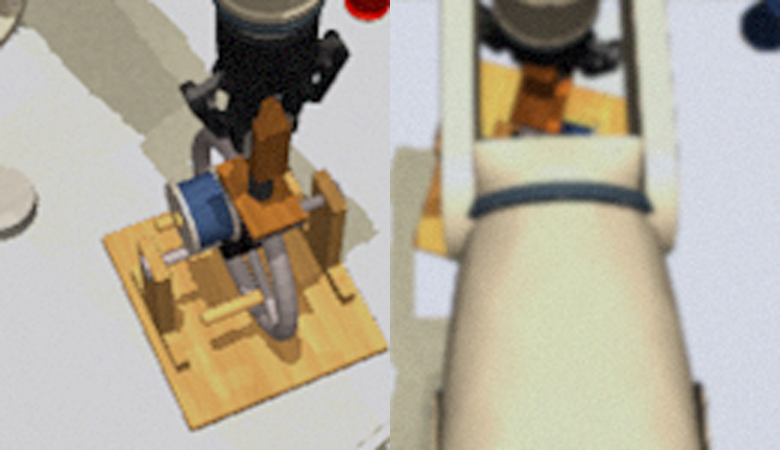

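The scene half shows the pad at crop (275,205), just above the rim's top behind the reel, which is still up top. Now I'll press down.

Call:
{"name": "play_rows", "arguments": {"moves": [[[0, 0, 0.005], [0, 0, 0], 0], [[0, 0, 0.005], [0, 0, 0], 0], [[0, 0, 0.005], [0, 0, 0], 0], [[0, 0, 0.005], [0, 0, 0], 0], [[0, 0, 0], [0, 0, 0], 0], [[0, 0, 0], [0, 0, 0], 0], [[0, 0, 0], [0, 0, 0], 0]]}}

```text
clock: 8.2
eef_pos: [589.8, 18.4, 327.6]
tcp_rot: [-3.141, 0.0, 2.866]
contact_force: [-0.3, -0.5, 3.2]
opening: 0.338
```

Call:
{"name": "play_rows", "arguments": {"moves": [[[0, 0, 0.005], [0, 0, 0], 0], [[0, 0, 0.005], [0, 0, 0], 0], [[0, 0, 0.005], [0, 0, 0], 0], [[0, 0, 0.005], [0, 0, 0], 0], [[0, 0, 0], [0, 0, 0], 0], [[0, 0, 0], [0, 0, 0], 0], [[0, 0, 0], [0, 0, 0], 0]]}}

```text
clock: 8.9
eef_pos: [590.0, 18.4, 307.7]
tcp_rot: [-3.142, 0.001, 2.866]
contact_force: [0.3, -2.2, 8.0]
opening: 0.335
```

```bash
cat > s.py <<'E'
from rig import *
import numpy as np,time
from h import proj
s=sense();p=s["eef_pos"];y=-.276
d=p[:2]-[550,30];ex=np.array([np.cos(y),np.sin(y)]);ey=np.array([-ex[1],ex[0]])
F=s["contact_force"];print("t",s["clock"],"stand xy",(d@ex).round(1),(d@ey).round(1),"z",p[2].round(1),"Fx,Fy,Fz stand",(F[:2]@ex).round(2),(F[:2]@ey).round(2),F[2].round(2),"rot",s["tcp_rot"].round(3))
E
python3 s.py; python3 look.py pics/w5.png
```

```text
t 8.9 stand xy 41.7 -0.3 z 307.7 Fx,Fy,Fz stand 0.91 -2.08 7.98 rot [-3.142e+00  1.000e-03  2.866e+00]
8.9 [590.04488392  18.3575059  307.69519164] [-3.14156089e+00  9.66347253e-04  2.86584050e+00] [ 0.31154562 -2.24647305  7.97600828] [-0.43006101  0.47355746  0.06755634]
```

View pics/w5.png

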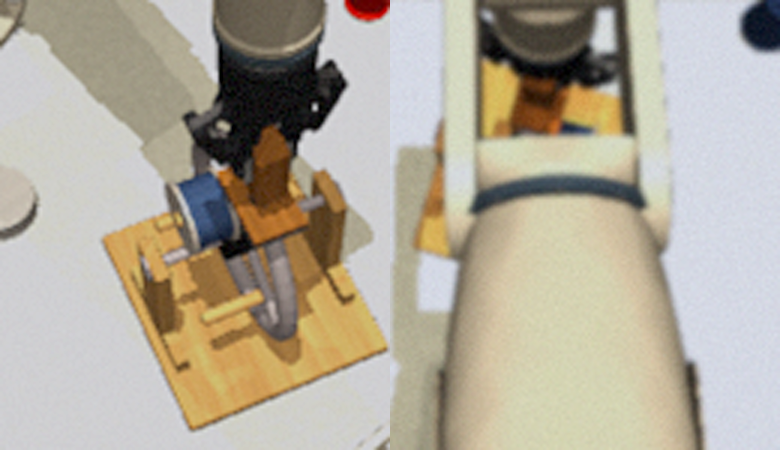

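Call:
{"name": "play_rows", "arguments": {"moves": [[[0.004, 0, 0.0006], [0, 0, 0], 0], [[0.004, 0, 0.0006], [0, 0, 0], 0], [[0.004, 0, 0.0006], [0, 0, 0], 0], [[0.004, 0, 0.0006], [0, 0, 0], 0], [[0.004, 0, 0.0006], [0, 0, 0], 0], [[0.004, 0, 0.0006], [0, 0, 0], 0], [[0.004, 0, 0.0006], [0, 0, 0], 0], [[0.004, 0, 0.0006], [0, 0, 0], 0], [[0.004, 0, 0.0006], [0, 0, 0], 0], [[0.004, 0, 0.0006], [0, 0, 0], 0], [[0, 0, 0], [0, 0, 0], 0], [[0, 0, 0], [0, 0, 0], 0]]}}

```text
clock: 10.2
eef_pos: [551.0, 29.4, 301.8]
tcp_rot: [-3.141, 0.0, 2.866]
contact_force: [-2.9, -1.2, 9.9]
opening: 0.334
```

```bash
python3 s.py; python3 look.py pics/w6.png
```

```text
t 10.2 stand xy 1.2 -0.3 z 301.8 Fx,Fy,Fz stand -2.42 -1.92 9.86 rot [-3.141  0.     2.866]
10.2 [551.04609979  29.35853414 301.75804516] [-3.14146293e+00  2.43269677e-04  2.86582568e+00] [-2.85228197 -1.19269209  9.85675205] [-0.46823758  0.68212092  0.01098301]
```

View pics/w6.png

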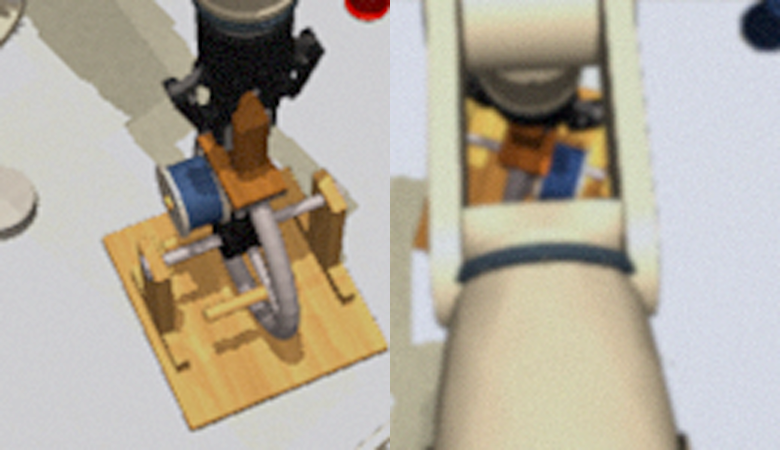

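The wheel follows the pad and the reel has moved forward. I'll build a numeric angle reading from the blue ribbon.

```bash
cat > ang.py <<'E'
from rig import *
import cv2,numpy as np
from h import proj,C
cam=C["scene"];cp=-cam["R"].T@cam["t"];y0=-.276;R=np.array([[np.cos(y0),-np.sin(y0),0],[np.sin(y0),np.cos(y0),0],[0,0,1]])
def model(a,b=0):
    P,Y=np.meshgrid(np.linspace(0,2*np.pi,120),np.linspace(-16,16,15));n=np.stack([np.cos(P),0*P,np.sin(P)],-1).reshape(-1,3)
    L=np.array([-65*np.sin(a),-42,65*np.cos(a)])+32*n+np.stack([0*Y,Y,0*Y],-1).reshape(-1,3)
    X=L@R.T+[550,30,135]; v=((cp-X)*(n@R.T)).sum(1)>0
    return cv2.convexHull(proj("scene",X[v]).astype(np.float32))
def mask(im):
    r,g,b=[im[...,i].astype(int) for i in range(3)]
    m=((b>r+20)&(b>g+8)).astype(np.uint8); k=np.zeros_like(m);k[170:245,245:295]=1
    m=cv2.morphologyEx(m*k,cv2.MORPH_OPEN,np.ones((2,2),np.uint8)); return m
def angle(im):
    m=mask(im); best=[]
    for a in np.arange(-.2,2.2,.01):
        h=np.zeros(m.shape,np.uint8);cv2.fillConvexPoly(h,np.round(model(a)*16).astype(np.int32),1,shift=4)
        best.append(((h&m).sum()/(h|m).sum(),a))
    best.sort();M=cv2.moments(m,True);return best[-1],[round(b[1],2) for b in best[-5:]],m.sum(),(M["m10"]/M["m00"],M["m01"]/M["m00"])
if __name__=="__main__":
    print(angle(grab_frame("scene")["pixels"]))
E
python3 - <<'E'
from ang import *
im=cv2.resize(cv2.imread("pics/scene0.png")[:,:,::-1],(560,420),interpolation=cv2.INTER_AREA)
print(angle(im)); 
E
python3 ang.py
```

```text
((np.float64(0.7138810198300283), np.float64(-0.04999999999999988)), [np.float64(-0.03), np.float64(-0.01), np.float64(-0.07), np.float64(-0.06), np.float64(-0.05)], np.uint64(258), (269.64728682170545, 199.74031007751938))
((np.float64(0.7346938775510204), np.float64(0.2600000000000004)), [np.float64(0.28), np.float64(0.3), np.float64(0.27), np.float64(0.25), np.float64(0.26)], np.uint64(254), (266.4212598425197, 194.16141732283464))
```

Call:
{"name": "play_rows", "arguments": {"moves": [[[0.004, 0, 0.0007], [0, 0, 0], 0], [[0.004, 0, 0.0007], [0, 0, 0], 0], [[0.004, 0, 0.0007], [0, 0, 0], 0], [[0.004, 0, 0.0007], [0, 0, 0], 0], [[0.004, 0, 0.0007], [0, 0, 0], 0], [[0.004, 0, 0.0007], [0, 0, 0], 0], [[0.004, 0, 0.0007], [0, 0, 0], 0], [[0.004, 0, 0.0007], [0, 0, 0], 0], [[0.004, 0, 0.0007], [0, 0, 0], 0], [[0.004, 0, 0.0007], [0, 0, 0], 0], [[0, 0, 0], [0, 0, 0], 0], [[0, 0, 0], [0, 0, 0], 0], [[0, 0, 0], [0, 0, 0], 0]]}}

```text
clock: 11.65
eef_pos: [512.1, 40.4, 294.6]
tcp_rot: [-3.142, -0.001, 2.866]
contact_force: [-5.6, -1.3, 10.2]
opening: 0.333
```

```bash
python3 s.py; python3 ang.py
```

```text
t 11.65 stand xy -39.3 -0.3 z 294.6 Fx,Fy,Fz stand -5.06 -2.82 10.16 rot [-3.142e+00 -1.000e-03  2.866e+00]
((np.float64(0.7371601208459214), np.float64(0.6200000000000008)), [np.float64(0.58), np.float64(0.59), np.float64(0.64), np.float64(0.63), np.float64(0.62)], np.uint64(244), (263.4836065573771, 190.88114754098362))
```

Stuck drawing works: a is about 0.7, Fz about 11 N. Next I'll lighten to about 6 N, slide the pad back quickly (the friction still brakes), and press again.

Call:
{"name": "play_rows", "arguments": {"moves": [[[0, 0, -0.01], [0, 0, 0], 0], [[-0.005, 0, -0.009], [0, 0, 0], 0], [[-0.02, 0, 0], [0, 0, 0], 0], [[-0.024, 0, 0], [0, 0, 0], 0], [[-0.02, 0, 0], [0, 0, 0], 0], [[-0.005, 0, 0.005], [0, 0, 0], 0], [[0, 0, 0.008], [0, 0, 0], 0], [[0, 0, 0.006], [0, 0, 0], 0], [[0, 0, 0], [0, 0, 0], 0], [[0, 0, 0], [0, 0, 0], 0]]}}

```text
clock: 12.7
eef_pos: [583.6, 20.9, 294.5]
tcp_rot: [3.14, -0.001, 2.866]
contact_force: [-2.9, 0.4, 11.4]
opening: 0.335
```

```bash
python3 s.py; python3 ang.py
```

```text
t 12.7 stand xy 34.8 0.4 z 294.5 Fx,Fy,Fz stand -2.93 -0.41 11.36 rot [ 3.140e+00 -1.000e-03  2.866e+00]
((np.float64(0.7343283582089553), np.float64(0.4800000000000006)), [np.float64(0.51), np.float64(0.53), np.float64(0.47), np.float64(0.49), np.float64(0.48)], np.uint64(246), (264.3577235772358, 191.46341463414635))
```

Call:
{"name": "play_rows", "arguments": {"moves": [[[0.004, 0, 0.0002], [0, 0, 0], 0], [[0.004, 0, 0.0002], [0, 0, 0], 0], [[0.004, 0, 0.0002], [0, 0, 0], 0], [[0.004, 0, 0.0002], [0, 0, 0], 0], [[0.004, 0, 0.0002], [0, 0, 0], 0], [[0.004, 0, 0.0002], [0, 0, 0], 0], [[0.004, 0, 0.0002], [0, 0, 0], 0], [[0.004, 0, 0.0002], [0, 0, 0], 0], [[0.004, 0, 0.0002], [0, 0, 0], 0], [[0.004, 0, 0.0002], [0, 0, 0], 0], [[0.004, 0, 0.0002], [0, 0, 0], 0], [[0.004, 0, 0.0002], [0, 0, 0], 0], [[0.004, 0, 0.0002], [0, 0, 0], 0], [[0.004, 0, 0.0002], [0, 0, 0], 0], [[0.004, 0, 0.0002], [0, 0, 0], 0], [[0.004, 0, 0.0002], [0, 0, 0], 0], [[0.004, 0, 0.0002], [0, 0, 0], 0], [[0.004, 0, 0], [0, 0, 0], 0], [[0, 0, 0], [0, 0, 0], 0], [[0, 0, 0], [0, 0, 0], 0]]}}

```text
clock: 14.75
eef_pos: [514.5, 40.5, 291.5]
tcp_rot: [3.14, 0.0, 2.866]
contact_force: [-4.5, 1.1, 11.6]
opening: 0.337
```

```bash
python3 s.py; python3 ang.py;python3 s.py
```

```text
t 14.75 stand xy -37.0 0.4 z 291.5 Fx,Fy,Fz stand -4.65 -0.13 11.6 rot [3.14  0.    2.866]
((np.float64(0.7243589743589743), np.float64(1.2000000000000013)), [np.float64(1.16), np.float64(1.14), np.float64(1.18), np.float64(1.19), np.float64(1.2)], np.uint64(226), (261.01769911504425, 191.1946902654867))
t 14.8 stand xy -36.9 0.4 z 291.5 Fx,Fy,Fz stand -4.34 0.25 10.88 rot [3.14  0.    2.866]
```

Call:
{"name": "play_rows", "arguments": {"moves": [[[0, 0, -0.007], [0, 0, 0], 0], [[-0.005, 0, -0.007], [0, 0, 0], 0], [[-0.018, 0, 0], [0, 0, 0], 0], [[-0.02, 0, 0], [0, 0, 0], 0], [[-0.015, 0, 0], [0, 0, 0], 0], [[-0.004, 0, 0.005], [0, 0, 0], 0], [[0, 0, 0.005], [0, 0, 0], 0], [[0, 0, 0.004], [0, 0, 0], 0], [[0, 0, 0], [0, 0, 0], 0], [[0, 0, 0], [0, 0, 0], 0]]}}

```text
clock: 15.8
eef_pos: [573.9, 23.5, 291.2]
tcp_rot: [3.141, -0.001, 2.866]
contact_force: [-4.1, 1.0, 11.5]
opening: 0.332
```

```bash
python3 s.py; python3 ang.py;python3 s.py
```

```text
t 15.8 stand xy 24.8 0.3 z 291.2 Fx,Fy,Fz stand -4.24 -0.17 11.49 rot [ 3.141e+00 -1.000e-03  2.866e+00]
((np.float64(0.7283950617283951), np.float64(0.920000000000001)), [np.float64(0.84), np.float64(0.85), np.float64(0.86), np.float64(0.91), np.float64(0.92)], np.uint64(236), (261.95762711864404, 190.17372881355934))
t 15.85 stand xy 24.8 0.3 z 291.2 Fx,Fy,Fz stand -3.79 -0.43 11.47 rot [ 3.141e+00 -1.000e-03  2.866e+00]
```

Call:
{"name": "play_rows", "arguments": {"moves": [[[0.004, 0, 0], [0, 0, 0], 0], [[0.004, 0, 0], [0, 0, 0], 0], [[0.004, 0, 0], [0, 0, 0], 0], [[0.004, 0, 0], [0, 0, 0], 0], [[0.004, 0, 0], [0, 0, 0], 0], [[0.004, 0, 0], [0, 0, 0], 0], [[0.004, 0, 0], [0, 0, 0], 0], [[0.004, 0, 0], [0, 0, 0], 0], [[0.004, 0, 0], [0, 0, 0], 0], [[0.004, 0, 0], [0, 0, 0], 0], [[0.004, 0, -0.0002], [0, 0, 0], 0], [[0.004, 0, -0.0002], [0, 0, 0], 0], [[0.004, 0, -0.0002], [0, 0, 0], 0], [[0.004, 0, -0.0002], [0, 0, 0], 0], [[0.002, 0, -0.0002], [0, 0, 0], 0], [[0, 0, 0], [0, 0, 0], 0], [[0, 0, 0], [0, 0, 0], 0]]}}

```text
clock: 17.55
eef_pos: [518.6, 39.2, 292.7]
tcp_rot: [3.14, 0.001, 2.866]
contact_force: [-3.7, 0.5, 11.1]
opening: 0.333
```

```bash
python3 s.py; python3 ang.py;python3 s.py
python3 - <<'E'
from ang import *
im=grab_frame("scene")["pixels"]; x,y,w,h=225,160,100,95;s=6
o=cv2.convertScaleAbs(cv2.resize(im[y:y+h,x:x+w,::-1],None,fx=s,fy=s,interpolation=cv2.INTER_CUBIC),alpha=1.4)
# outer flange circle (r36, y -64) predicted for a few angles
for a,c in((1.4,(0,0,255)),(1.57,(0,255,0)),(1.74,(255,0,255))):
    t=np.linspace(0,2*np.pi,80);L=np.stack([-65*np.sin(a)+36*np.cos(t),-64+0*t,65*np.cos(a)+36*np.sin(t)],-1)
    p=(proj("scene",L@R.T+[550,30,135])-[x-.5,y-.5])*s
    cv2.polylines(o,[p.astype(np.int32)],True,c,1)
cv2.imwrite("pics/f7.png",o)
E
```

```text
t 17.55 stand xy -32.7 0.3 z 292.7 Fx,Fy,Fz stand -3.72 -0.49 11.06 rot [3.140e+00 1.000e-03 2.866e+00]
((np.float64(0.724025974025974), np.float64(1.5300000000000016)), [np.float64(1.45), np.float64(1.5), np.float64(1.52), np.float64(1.51), np.float64(1.53)], np.uint64(227), (260.81497797356826, 193.5022026431718))
t 17.6 stand xy -32.7 0.3 z 292.6 Fx,Fy,Fz stand -3.63 -0.74 11.87 rot [3.140e+00 1.000e-03 2.866e+00]
```

View pics/f7.png

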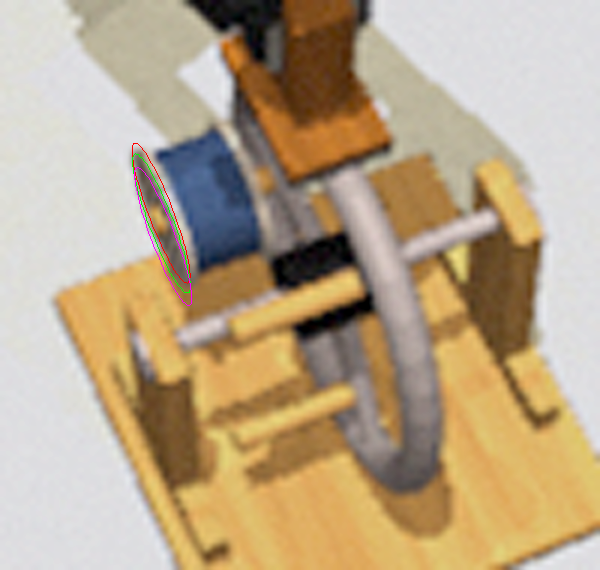

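The outer flange spans about (135,150) to (190,288) in the crop. That matches the overlays for a of about 1.5, and the tracker reads 1.50. I'll draw it 6 mm further, then hold still for more than 2 s.

Call:
{"name": "play_rows", "arguments": {"moves": [[[0.002, 0, 0], [0, 0, 0], 0], [[0.002, 0, 0], [0, 0, 0], 0], [[0.002, 0, 0], [0, 0, 0], 0], [[0, 0, 0], [0, 0, 0], 0], [[0, 0, 0], [0, 0, 0], 0], [[0, 0, 0], [0, 0, 0], 0], [[0, 0, 0], [0, 0, 0], 0]]}}

```text
clock: 18.35
eef_pos: [512.6, 40.9, 292.5]
tcp_rot: [3.14, 0.0, 2.866]
contact_force: [-4.8, 1.5, 12.1]
opening: 0.337
```

```bash
python3 - <<'E'
from ang import *
im=np.mean([grab_frame("scene")["pixels"] for _ in range(6)],0).astype(np.uint8); x,y,w,h=228,165,60,60;s=10
print(angle(im))
o=cv2.convertScaleAbs(cv2.resize(im[y:y+h,x:x+w,::-1],None,fx=s,fy=s,interpolation=cv2.INTER_CUBIC),alpha=1.4)
for a,c in((1.4,(0,0,255)),(1.57,(0,255,0)),(1.74,(255,0,255))):
    for yy,rr in((-64,36),(-20,36)):
        t=np.linspace(0,2*np.pi,80);L=np.stack([-65*np.sin(a)+rr*np.cos(t),yy+0*t,65*np.cos(a)+rr*np.sin(t)],-1)
        cv2.polylines(o,[((proj("scene",L@R.T+[550,30,135])-[x-.5,y-.5])*s).astype(np.int32)],True,c,1)
cv2.imwrite("pics/f8.png",o)
E
python3 s.py
```

```text
((np.float64(0.7142857142857143), np.float64(1.5400000000000016)), [np.float64(1.53), np.float64(1.52), np.float64(1.58), np.float64(1.57), np.float64(1.54)], np.uint64(223), (260.86995515695065, 194.18385650224215))
t 18.65 stand xy -38.9 0.3 z 292.5 Fx,Fy,Fz stand -5.9 -0.5 11.18 rot [3.14  0.    2.866]
```

View pics/f8.png

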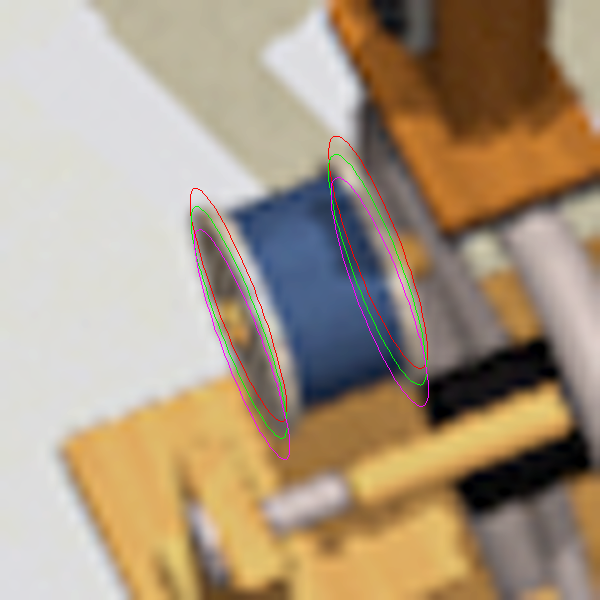

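```bash
sed 's/\[550,30,135\]/[553.7,28.3,135]/' ang.py > ang2.py; python3 - <<'E'
from ang2 import *
im0=cv2.resize(cv2.imread("pics/scene0.png")[:,:,::-1],(560,420),interpolation=cv2.INTER_AREA)
im=np.mean([grab_frame("scene")["pixels"] for _ in range(4)],0).astype(np.uint8)
for i in(im0,im):
    print(angle(i),[ (a,cv2.moments(model(a))["m10"]/cv2.moments(model(a))["m00"],cv2.moments(model(a))["m01"]/cv2.moments(model(a))["m00"]) for a in (0,1.4,1.5,1.6)])
E
python3 s.py
```

```text
((np.float64(0.6974789915966386), np.float64(0.010000000000000175)), [np.float64(-0.03), np.float64(-0.01), np.float64(-0.04), np.float64(0.0), np.float64(0.01)], np.uint64(258), (269.64728682170545, 199.74031007751938)) [(0, 268.0966016511998, 200.90873245186353), (1.4, 259.5005038390019, 193.21324923659745), (1.5, 259.43429734945954, 194.17000483253705), (1.6, 259.4877049602247, 195.30979426241967)]
((np.float64(0.7263843648208469), np.float64(1.4400000000000015)), [np.float64(1.5), np.float64(1.4), np.float64(1.41), np.float64(1.43), np.float64(1.44)], np.uint64(223), (260.86995515695065, 194.18385650224215)) [(0, 268.0966016511998, 200.90873245186353), (1.4, 259.5005038390019, 193.21324923659745), (1.5, 259.43429734945954, 194.17000483253705), (1.6, 259.4877049602247, 195.30979426241967)]
t 18.85 stand xy -38.9 0.3 z 292.5 Fx,Fy,Fz stand -5.05 -0.81 11.84 rot [3.14  0.    2.866]
```

```bash
python3 - <<'E'
from ang import *
for o in([550,30,135],[553.7,28.3,135]):
    f=lambda L:((proj("scene",np.array(L)@R.T+o)-[227.5,164.5])*10).round(0).tolist()
    print("axle y -84,-70,-60,-50",f([[0,y,0] for y in(-84,-70,-60,-50)]))
    for a in(1.4,1.5,1.57,1.65):print(a,f([[-65*np.sin(a),-64,65*np.cos(a)]]))
    print("upright top corners",f([[25,-84,149],[-25,-84,149],[25,-100,149],[-25,-100,149]]))
E
```

```text
axle y -84,-70,-60,-50 [[262.0, 526.0], [307.0, 508.0], [340.0, 495.0], [372.0, 483.0]]
1.4 [[238.0, 305.0]]
1.5 [[238.0, 315.0]]
1.57 [[239.0, 323.0]]
1.65 [[240.0, 333.0]]
upright top corners [[274.0, 320.0], [199.0, 169.0], [216.0, 342.0], [141.0, 191.0]]
axle y -84,-70,-60,-50 [[265.0, 538.0], [311.0, 520.0], [343.0, 507.0], [375.0, 495.0]]
1.4 [[241.0, 317.0]]
1.5 [[241.0, 327.0]]
1.57 [[242.0, 334.0]]
1.65 [[243.0, 344.0]]
upright top corners [[278.0, 333.0], [203.0, 182.0], [220.0, 355.0], [145.0, 203.0]]
```

Measured against the axle shaft seen in the same crop, the flange centre (about (240,319)) gives a of about 1.57. The kinematic estimate is 1.555 and the tracker reads 1.54. I'll hold there for 2.5 s, then hand in.

Call:
{"name": "play_rows", "arguments": {"moves": [[[0, 0, 0], [0, 0, 0], 0], [[0, 0, 0], [0, 0, 0], 0], [[0, 0, 0], [0, 0, 0], 0], [[0, 0, 0], [0, 0, 0], 0], [[0, 0, 0], [0, 0, 0], 0], [[0, 0, 0], [0, 0, 0], 0], [[0, 0, 0], [0, 0, 0], 0], [[0, 0, 0], [0, 0, 0], 0], [[0, 0, 0], [0, 0, 0], 0], [[0, 0, 0], [0, 0, 0], 0], [[0, 0, 0], [0, 0, 0], 0], [[0, 0, 0], [0, 0, 0], 0], [[0, 0, 0], [0, 0, 0], 0], [[0, 0, 0], [0, 0, 0], 0], [[0, 0, 0], [0, 0, 0], 0], [[0, 0, 0], [0, 0, 0], 0], [[0, 0, 0], [0, 0, 0], 0], [[0, 0, 0], [0, 0, 0], 0], [[0, 0, 0], [0, 0, 0], 0], [[0, 0, 0], [0, 0, 0], 0]]}}

```text
clock: 20.85
eef_pos: [512.6, 40.9, 292.5]
tcp_rot: [3.14, 0.0, 2.866]
contact_force: [-4.8, 0.3, 11.8]
opening: 0.333
```

Call:
{"name": "play_rows", "arguments": {"moves": [[[0, 0, 0], [0, 0, 0], 0], [[0, 0, 0], [0, 0, 0], 0], [[0, 0, 0], [0, 0, 0], 0], [[0, 0, 0], [0, 0, 0], 0], [[0, 0, 0], [0, 0, 0], 0]]}}

```text
clock: 21.35
eef_pos: [512.7, 40.9, 292.5]
tcp_rot: [3.14, 0.0, 2.866]
contact_force: [-4.9, 1.2, 11.4]
opening: 0.334
```

```bash
python3 ang.py; python3 s.py; python3 -c "
from rig import *
print(sign_off())"
```

```text
((np.float64(0.7142857142857143), np.float64(1.5400000000000016)), [np.float64(1.53), np.float64(1.52), np.float64(1.58), np.float64(1.57), np.float64(1.54)], np.uint64(223), (260.86995515695065, 194.18385650224215))
t 21.4 stand xy -38.9 0.3 z 292.5 Fx,Fy,Fz stand -4.68 -1.0 10.94 rot [3.14  0.    2.866]
the job is handed in; nothing more can be done
None
```

The job is handed in at 21.4 s: the presser is still in the gripper and its pad is holding the reel about level with the axle. No verdict came back.

I gripped the presser, set its pad on the rim near the top, and drew the wheel over with the pad stuck to the rim. That took three pulls. Between them I lightened the pad to a computed 6 to 8 N and slid it back quickly, still braking. The wheel rolled back about 0.1 rad on the first slide and 0.2 to 0.3 rad on the second, the most before it was pressed down again.

**Last checks:**
- **Wheel angle:** the image tracker read 1.54 rad at the end, unchanged over the 2.5 s hold. Measuring against the axle shaft gave about 1.57 and adding up the pad travel gave 1.555.
- **Disagreement:** one tracker run, using a stand position fitted from the scene camera alone, read 1.44 rad. That is close to the 1.42 limit. I trusted the other readings because the axle-shaft check does not depend on the stand position.
- **Pad force:** about 12 to 13 N, from the measured vertical force corrected for the presser's weight.
- **Pad position:** 39 mm to the robot's side of the axle, against the 50 mm limit. The axle's position is uncertain by about 4 mm.
- **Not measured:** I only had readings between moves, so wheel speed and force during the quick slides were not checked. I did not re-measure the bystanders.

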